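# Load a kitting spindle: spacer sleeve, then flanged bush

## Robot

A 6-joint arm with a two-finger parallel gripper is mounted at the origin on the work surface. World frame = base frame: x ahead of the robot, y to its left, z up, the work surface at z = 0. Lengths are in m, angles in rad, forces in N, time in s.
With the tool pointing down it reaches from about 0.325 to 0.9 m from the base axis. Payload 6.1 kg.
Tool frame: the origin (TCP) lies at the centre of the arm's flange, where the gripper is bolted on; the fingertips stand 182 mm ahead of it and the grasp point (between the pads) lies 164 mm ahead of it (env.grasp_offset is the distance from the TCP to the grasp point, in m); z points along the fingers, y is the direction in which the jaws open and shut (so a half turn about z gives the same grasp; the last joint's range is limited). The gripper opens to 87 mm and grips with 3 to 60 N. Pads are 19 mm wide; open, the fingers measure 117 mm over their backs; the gripper's body (75 mm by 190 mm) begins 51 mm behind the grasp point.
Start: joints at [1.125, 0.22, 1.526, -0, 1.395, -0.126], TCP at [0.196, 0.593, 0.405] pointing down, gripper open.
Joint ranges: [-2.98, 2.98], [-0.91, 2.08], [0.09, 2.57], [-1.24, 4.39], [0.2, 2.65], [-2.68, 2.68]. Speed limits (rad/s): [2.57, 2.57, 3.01, 3.14, 3.14, 3.14].

## Interface

Orientations are given as a unit quaternion [w, x, y, z].
In Python, from plant import env gives the robot as it stands.
- The arm moves only by the tool arm_command, never from a script. Its argument "series" is a list of rows, each an object with "jaw": the finger opening in m, from 0 to 0.087; "delta_pos": the shift along the tool's x, y, z in m, a list of three; "dr": the turn, a rotation vector about the tool's x, y, z in rad, a list of three. A call has 1 to 5 rows; each row is the pose to reach, as a shift and turn from the pose measured when the call began, along the tool's axes at that moment; what a row does not reach only later rows make up. A row lasts 1/10 s, in which the tool goes at most 50 mm and 8.59 degrees, less where a joint would pass 70% of its speed; a pose out of reach is approached as far as the arm can. A call with a gripper value outside its range is refused whole. The fingers move at their own pace and stop on an object; "force" is the grip in N (left out, the last holds). Time passes only in rows, so rows that repeat a pose let the fingers close. It gives the time, the measured TCP pose, the force and the opening at its end, in the units of the state.
- env.get_obs(): the state, without advancing time (a new reading comes with each control period).
- env.grab_frame(name): name is "scene" or "top"; returns the picture (400x640x3 uint8, red, green, blue); there is no depth.
- env.calibration(name): a dict with "camera_matrix" (3x3 intrinsics, pixels), "R" (3x3) and "t" (3): a world point X has camera coordinates R X + t. Camera axes: x right, y down, z forward; pixel columns grow to the right and rows downward; lengths in m; the calibration is good to about 2 mm. A picture is of the moment at which its call begins. calibration takes no time and is no camera call.
- env.sign_off(): hands the job in, once; it reports no verdict.
Trained networks look in the newest picture that a camera, given by its name, has taken for a name from the list of things; names that differ only in an ending like _2 or _b are one class to them, and where a whole thing is asked for, a point or a joint stands for the part that bears it (a point fixed in the world has none). Each returns a list of dicts, best first, with "confidence" (0 to 1); they miss things now and then, are a little off and sometimes report something else, mostly with a low value. They report only what shows in the picture. A call takes as long as a camera call. They do not tell look-alikes from the thing itself.
- env.recognise(camera, thing): "rect" ([left, top, right, bottom] as shares, 0 to 1, of the picture: columns of its width, rows of its height, round what is visible of it).
- env.spot_point(camera, thing): "centre" ([column, row] as shares, 0 to 1, of the picture: columns of its width, rows of its height: a listed point, or the origin of a listed thing).
The state is a dict: "clock": time; "joint_positions": joint angles; "qd": joint speeds; "effort": joint torques, N m; "ee_pos": TCP position; "eef_rot": TCP orientation; "wrist_force": force on the tool from outside, world axes, zero at the start; "moment": the same for the moment, N m; "grip_width": finger opening in m.
Only numpy, scipy, OpenCV 4.12 (cv2) and the standard library are available. Lean on these libraries where they do the work, as an engineer would, in place of code of your own. Each camera call takes 0.05 s, during which the arm holds its last target.

## Task

Load the kitting spindle for the next assembly station: first put the tall plain spacer sleeve over the post, right down onto the round base, and let go; then put the flanged bush over the post, flange down, so that it rests on top of the sleeve. The short ring and the flat washer lying about do not belong to this kit.

Things in the scene. Friction and masses are not known exactly. Their poses are not given: they have to be found in the camera images.
- spindle: Kitting spindle, fixed to the bench: a round dark steel base, 100 mm across and 15 mm thick, with one upright bright steel post 14 mm in diameter in its middle; the post's top is 83 mm above the bench, its last 10 mm tapering to 6 mm. Origin: centre of the base's underside, on the post's axis at bench height; z up along the post. The base's top is at z = 15 mm.
- sleeve: Spacer sleeve: a plain aluminium tube standing upright, outside diameter 46 mm, through bore 32 mm, 45 mm tall, 75 to 155 g; the tallest plain tube on the bench. (A short ring of the same metal, 60 mm across and only 14 mm tall, and a flat steel washer, 70 mm across and 5 mm thick, are not wanted.) Origin: centre of its underside; z up along its axis.
- bush: Flanged bush of grey plastic, standing on its flange: flange 76 mm in diameter and 8 mm thick at the bottom, above it a round hub 46 mm in diameter and 32 mm tall (40 mm tall in all), through bore 32 mm, 50 to 100 g. Grip it by the hub. Origin: centre of the flange's underside; z up along its axis, hub upward.
There are look-alikes about, which are no part of the job. What is shaped like the bush but black is not meant.

How it is judged:
By the outcome, as a careful person would: the job done as asked, in the order asked, and still so for the second after the job is handed in, with the robot touching nothing.
It also fails if it takes over 54 s, if anything falls off the work surface, if the arm or the gripper's body presses on something with over 40 N, if the wrist force passes 120 N, or if a joint passes its speed limit or range.

## Working session

There is one attempt and no reset: what is moved stays moved. The work goes in short steps, Python scripts to look and compute and a tool call to move; the robot and the scene stay as the last step left them, time stands still between calls to the robot, and variables do not carry over. Pictures are saved under pics/ and viewed, and the job is handed in when it is done.

Besides the shell and the picture viewer there is one more tool, called after "Request:" by a JSON object that holds its "method" and its "body". arm_command: Moves the arm, as the interface text tells. Its arguments: {"type":"object","properties":{"series":{"type":"array","items":{"type":"object","properties":{"jaw":{"type":"number"},"delta_pos":{"type":"array","items":{"type":"number"}},"dr":{"type":"array","items":{"type":"number"}}}}},"force":{"type":"number"}},"required":["series"]}

```bash
mkdir -p pics; ls
python3 - <<'E'
from plant import env
import cv2
for n in("scene","top"):
    cv2.imwrite(f"pics/a_{n}.png",env.grab_frame(n)[:,:,::-1]); print(n,env.calibration(n))
    for t in("spindle","sleeve","bush"):
        print(t,env.recognise(n,t),env.spot_point(n,t))
print(env.get_obs(), env.grasp_offset)
E
```

```text
pics
scene {'camera_matrix': array([[419.09535614,   0.        , 317.71799029],
       [  0.        , 419.09535614, 203.94431471],
       [  0.        ,   0.        ,   1.        ]]), 'R': array([[ 0.4674185 ,  0.88386121, -0.01758694],
       [ 0.61509555, -0.33944543, -0.71164195],
       [-0.63496252,  0.32181697, -0.70232217]]), 't': array([-0.20326303, -0.33632578,  1.29840666])}
spindle [{'rect': [0.4958, 0.4483, 0.5659, 0.5585], 'confidence': 0.83}] [{'centre': [0.5309, 0.512], 'confidence': 0.61}]
sleeve [{'rect': [0.6556, 0.317, 0.6892, 0.3708], 'confidence': 0.77}, {'rect': [0.4963, 0.4473, 0.562, 0.5615], 'confidence': 0.69}] [{'centre': [0.67, 0.3665], 'confidence': 0.8}]
bush [{'rect': [0.3497, 0.4517, 0.4027, 0.5262], 'confidence': 0.92}, {'rect': [0.1875, 0.5377, 0.2456, 0.6322], 'confidence': 0.73}, {'rect': [0.2773, 0.5285, 0.3352, 0.605], 'confidence': 0.58}] [{'centre': [0.3723, 0.4933], 'confidence': 0.6}, {'centre': [0.213, 0.594], 'confidence': 0.6}]
top {'camera_matrix': array([[405.20305748,   0.        , 328.81714256],
       [  0.        , 405.20305748, 207.
[... 837 characters left out ...]
onfidence': 0.72}]
{'clock': 0.7, 'joint_positions': array([ 1.12490023e+00,  2.20360083e-01,  1.52644697e+00, -1.25323035e-05,
        1.39472462e+00, -1.26101969e-01]), 'qd': array([ 0.00021095,  0.00182983, -0.00028014, -0.00220379, -0.00038123,
        0.00073447]), 'effort': array([-6.39086393e-04, -4.94414163e+01, -3.87619865e+01,  6.97643054e-02,
        4.69993846e-02, -5.15371698e-05]), 'ee_pos': array([0.1964896 , 0.59331236, 0.4047905 ]), 'eef_rot': array([1.45200938e-05, 1.59215503e-01, 9.87243852e-01, 2.75099030e-05]), 'wrist_force': array([ 0.11713724,  0.2016764 , -0.73923015]), 'moment': array([ 0.00028681, -0.01560208, -0.0213219 ]), 'grip_width': 0.08705063735715182} 0.1635
```

View pics/a_scene.png

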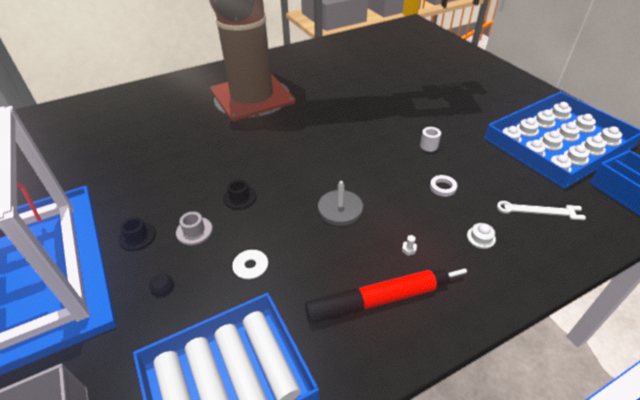

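View pics/a_top.png

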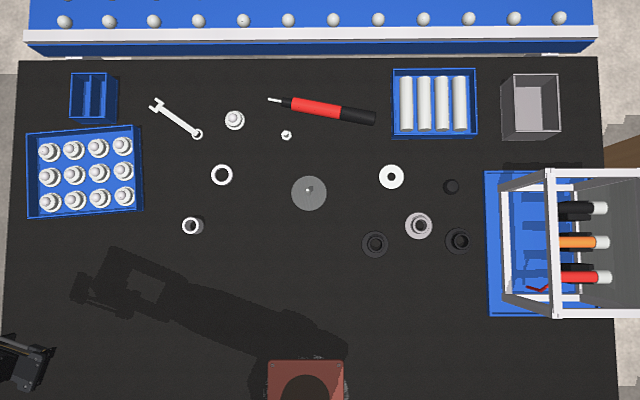

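Run:
```python
import cv2
a=cv2.imread('pics/a_top.png'); cv2.imwrite('pics/b1.png',cv2.resize(a[160:280,160:500],None,fx=2.35,fy=2.35,interpolation=cv2.INTER_CUBIC))
a=cv2.imread('pics/a_scene.png'); cv2.imwrite('pics/b2.png',cv2.resize(a[110:270,100:500],None,fx=2,fy=2,interpolation=cv2.INTER_CUBIC))
```

```text
(no output)
```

View pics/b1.png

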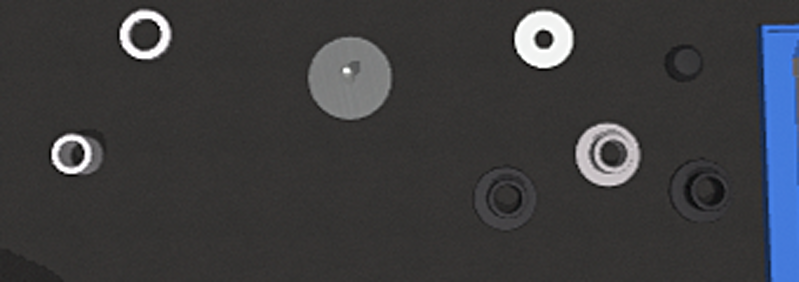

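View pics/b2.png

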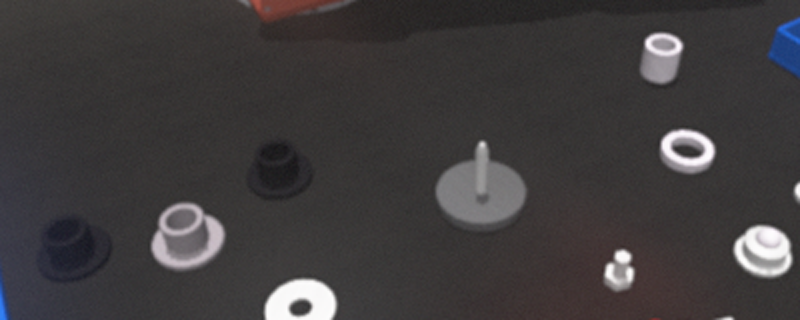

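The sleeve is the tube at top-view px (193,226). The spindle is at (309,193) and the grey bush at (419,226). The two black bushes, the ring (222,175) and the washer (391,176) are decoys. Next I'll measure positions by fitting silhouettes.

```bash
cat > h.py <<'E'
import numpy as np,cv2
from plant import env
from scipy.optimize import minimize
def proj(n,P):
    c=env.calibration(n); p=(c['R']@np.asarray(P,float).T).T+c['t']; q=(c['camera_matrix']@p.T).T
    return q[:,:2]/q[:,2:]
def ray(n,px,z):
    c=env.calibration(n); d=c['R'].T@np.linalg.inv(c['camera_matrix'])@[px[0],px[1],1.]; o=-c['R'].T@c['t']
    return o+d*(z-o[2])/d[2]
A=np.linspace(0,2*np.pi,60,endpoint=False)
def ring(x,y,z,r): return np.c_[x+r*np.cos(A),y+r*np.sin(A),0*A+z]
def hull(img,box,thr):
    l,t,r,b=box; g=cv2.cvtColor(img,cv2.COLOR_RGB2GRAY); m=np.zeros_like(g); m[t:b,l:r]=(g[t:b,l:r]>thr)
    cs,_=cv2.findContours(m,cv2.RETR_EXTERNAL,cv2.CHAIN_APPROX_NONE)
    return cv2.convexHull(max(cs,key=cv2.contourArea)).reshape(-1,2)
def bb(h): return np.r_[h.min(0),h.max(0)]
def cen(h):
    m=cv2.moments(h.astype(np.float32).reshape(-1,1,2)); return np.array([m['m10'],m['m01']])/m['m00']
def fit(obs,rings,x0):  # obs {cam:hullpts}; rings [(z,r)]
    def res(p,n):
        P=np.vstack([ring(p[0],p[1],z,r) for z,r in rings]); h=cv2.convexHull(proj(n,P).astype(np.float32)).reshape(-1,2)
        return cen(h)-cen(obs[n]), h
    out={}
    for k in [[n] for n in obs]+[list(obs)]:
        s=minimize(lambda p:sum((res(p,n)[0]**2).sum() for n in k),x0,method='Nelder-Mead',options=dict(xatol=1e-5,fatol=1e-6))
        out['+'.join(k)]=s.x
    for n in obs: print(n,'model bb',bb(res(s.x,n)[1]).round(1),'obs',bb(obs[n]))
    return out
E
python3 - <<'E'
from h import *
T=cv2.imread('pics/a_top.png')[:,:,::-1].copy();S=cv2.imread('pics/a_scene.png')[:,:,::-1].copy()
for nm,bt,bs,th,rg,z in [('sleeve',(176,210,212,240),(412,120,448,157),75,[(0,.023),(.045,.023)],0),
 ('bush',(400,205,437,245),(172,205,215,248),85,[(0,.038),(.008,.038),(.04,.023)],0),
 ('base',(285,170,335,215),(312,193,370,228),75,[(0.015,.05)],0)]:
    ht,hs=hull(T,bt,th),hull(S,bs,th)
    x0=ray('top',cen(ht),.02)[:2]
    print(nm,fit({'top':ht,'scene':hs},rg,x0))
print('tip z', ray('top',(348/2.35+160,71/2.35+160),.083), ray('scene',(482/2+100,142/2+110),.083))
E
```

```text
top model bb [180.9 216.2 203.1 233.5] obs [182 217 203 233]
scene model bb [419.5 125.9 440.6 150.7] obs [420 126 441 151]
sleeve {'top': array([0.4677307 , 0.31087879]), 'scene': array([0.46864508, 0.31195415]), 'top+scene': array([0.46825236, 0.31146168])}
top model bb [404.2 211.4 432.  238.7] obs [405 212 432 238]
scene model bb [175.  210.2 212.  244.6] obs [175 211 212 244]
bush {'top': array([ 0.46556796, -0.31716096]), 'scene': array([ 0.46659522, -0.31697774]), 'top+scene': array([ 0.46605212, -0.31703477])}
top model bb [290.9 173.8 326.6 209.3] obs [291 176 326 210]
scene model bb [317.3 189.5 362.5 221.3] obs [318 193 363 223]
base {'top': array([ 0.55742914, -0.01030673]), 'scene': array([ 0.56511624, -0.01267315]), 'top+scene': array([ 0.5610467 , -0.01107052])}
tip z [ 0.55597443 -0.01311686  0.083     ] [ 0.55945174 -0.00879628  0.083     ]
```

Run:
```python
from h import *
T=cv2.imread('pics/a_top.png')[:,:,::-1].copy();S=cv2.imread('pics/a_scene.png')[:,:,::-1].copy()
S2=cv2.morphologyEx(S,cv2.MORPH_OPEN,np.ones((1,15),np.uint8))
for th in (65,80):
  ht,hs=hull(T,(285,170,335,215),th),hull(S2,(312,180,370,235),th)
  print(fit({'top':ht,'scene':hs},[(0.015,.05),(0.,.05)],[.56,-.01]))
```

```text
top model bb [290.3 174.9 326.  210.8] obs [291 175 326 210]
scene model bb [317.4 188.5 362.5 224.9] obs [317 190 363 223]
{'top': array([ 0.55826127, -0.01013876]), 'scene': array([ 0.55766021, -0.00838577]), 'top+scene': array([ 0.55810186, -0.00918814])}
top model bb [290.1 175.2 325.9 211.1] obs [291 176 326 210]
scene model bb [317.3 188.2 362.4 224.5] obs [318 191 362 221]
{'top': array([ 0.55790087, -0.01013237]), 'scene': array([ 0.55606351, -0.00763726]), 'top+scene': array([ 0.55719558, -0.00885477])}
```

```bash
cat >> h.py <<'E'
from scipy.spatial.transform import Rotation as Ro
def go(x,y,z,yaw=None):
    o=env.get_obs(); q=o['eef_rot']; R=Ro.from_quat(np.r_[q[1:],q[0]])
    d=R.inv().apply(np.array([x,y,z])-o['ee_pos']); Y=R.as_matrix()[:,1]
    tilt=R.as_matrix()[:,2]
    # correct tilt to pointing down
    ax=np.cross(tilt,[0,0,-1]); 
    print('t',round(o['clock'],2),'pos',o['ee_pos'].round(4),'delta',d.round(4),'tiltfix(tool)',R.inv().apply(ax).round(4),'jawdir',Y.round(3),'F',o['wrist_force'].round(2),'w',round(o['grip_width'],4))
E
python3 -c "
from h import *
go(.468,.3115,.30);go(.468,.3115,.1965)
for p in((374,244),(460,240)): print(ray('top',p,.02))"
```

```text
t 0.7 pos [0.1965 0.5933 0.4048] delta [-0.3463 -0.1822  0.1048] tiltfix(tool) [ 0.0001  0.     -0.    ] jawdir [0.314 0.949 0.   ] F [ 0.12  0.2  -0.74] w 0.0871
t 0.7 pos [0.1965 0.5933 0.4048] delta [-0.3463 -0.1822  0.2083] tiltfix(tool) [ 0.0001  0.     -0.    ] jawdir [0.314 0.949 0.   ] F [ 0.12  0.2  -0.74] w 0.0871
[ 0.41377052 -0.19118148  0.02      ]
[ 0.42371727 -0.42800574  0.02      ]
```

Request:
{"method": "arm_command", "body": {"series": [{"jaw": 0.087,"delta_pos": [-0.346,-0.182,0.105],"dr": [0,0,0]},{"jaw": 0.087,"delta_pos": [-0.346,-0.182,0.105],"dr": [0,0,0]},{"jaw": 0.087,"delta_pos": [-0.346,-0.182,0.105],"dr": [0,0,0]},{"jaw": 0.087,"delta_pos": [-0.346,-0.182,0.105],"dr": [0,0,0]},{"jaw": 0.087,"delta_pos": [-0.346,-0.182,0.105],"dr": [0,0,0]}], "force": 20}}

```text
clock: 1.2
ee_pos: [0.365, 0.418, 0.3398]
eef_rot: [0.0, 0.159, 0.987, 0.0]
wrist_force: [0.4, 0.5, -0.5]
grip_width: 0.0871
```

```bash
python3 -c "
from h import *
go(.468,.3115,.30)"
```

```text
t 1.2 pos [0.365  0.418  0.3398] delta [-0.1312 -0.0688  0.0398] tiltfix(tool) [0.0008 0.0005 0.    ] jawdir [0.314 0.949 0.001] F [ 0.45  0.49 -0.51] w 0.0871
```

Request:
{"method": "arm_command", "body": {"series": [{"jaw": 0.087,"delta_pos": [-0.131,-0.069,0.04],"dr": [0,0,0]},{"jaw": 0.087,"delta_pos": [-0.131,-0.069,0.04],"dr": [0,0,0]},{"jaw": 0.087,"delta_pos": [-0.131,-0.069,0.04],"dr": [0,0,0]},{"jaw": 0.087,"delta_pos": [-0.131,-0.069,0.04],"dr": [0,0,0]},{"jaw": 0.087,"delta_pos": [-0.131,-0.069,0.04],"dr": [0,0,0]}]}}

```text
clock: 1.7
ee_pos: [0.4685, 0.3101, 0.2993]
eef_rot: [-0.0, 0.161, 0.987, 0.0]
wrist_force: [-0.2, -0.2, 0.3]
grip_width: 0.0872
```

```bash
python3 -c "
from h import *
go(.468,.3115,.1965)"
```

```text
t 1.7 pos [0.4685 0.3101 0.2993] delta [0.0008 0.0011 0.1028] tiltfix(tool) [ 0.0002 -0.0004  0.    ] jawdir [0.317 0.948 0.   ] F [-0.2  -0.17  0.28] w 0.0872
```

Request:
{"method": "arm_command", "body": {"series": [{"jaw": 0.087,"delta_pos": [0.001,0.001,0.035],"dr": [0,0,0]},{"jaw": 0.087,"delta_pos": [0.001,0.001,0.07],"dr": [0,0,0]},{"jaw": 0.087,"delta_pos": [0.001,0.001,0.103],"dr": [0,0,0]},{"jaw": 0.087,"delta_pos": [0.001,0.001,0.103],"dr": [0,0,0]},{"jaw": 0.087,"delta_pos": [0.001,0.001,0.103],"dr": [0,0,0]}]}}

```text
clock: 2.2
ee_pos: [0.4671, 0.3126, 0.1967]
eef_rot: [-0.001, 0.16, 0.987, 0.0]
wrist_force: [0.5, -0.1, 0.9]
grip_width: 0.0874
```

```bash
python3 -c "
from h import *
go(.468,.3115,.1965)
cv2.imwrite('pics/c.png',cv2.resize(env.grab_frame('scene')[80:230,330:530,::-1],None,fx=3,fy=3))"
```

```text
t 2.2 pos [0.4671 0.3126 0.1967] delta [-0.0012 -0.0007  0.0002] tiltfix(tool) [-0.0002 -0.0013 -0.    ] jawdir [ 0.316  0.949 -0.   ] F [ 0.51 -0.15  0.85] w 0.0874
```

View pics/c.png

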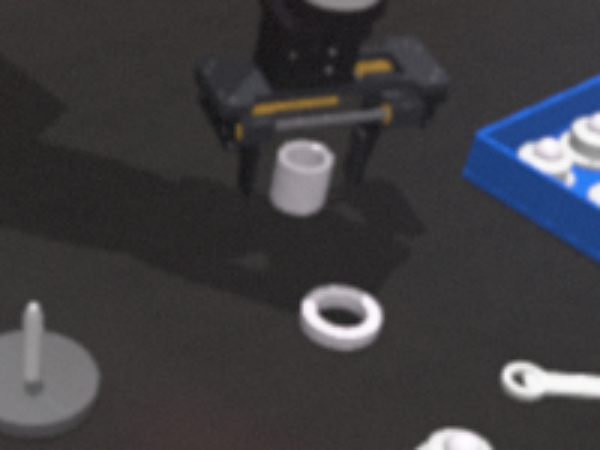

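The sleeve sits between the jaws at about px (300,180) of the crop. Closing now.

Request:
{"method": "arm_command", "body": {"series": [{"jaw": 0.03,"delta_pos": [-0.001,-0.001,0],"dr": [0,0,0]},{"jaw": 0.03,"delta_pos": [-0.001,-0.001,0],"dr": [0,0,0]},{"jaw": 0.03,"delta_pos": [-0.001,-0.001,0],"dr": [0,0,0]},{"jaw": 0.03,"delta_pos": [-0.001,-0.001,0],"dr": [0,0,0]},{"jaw": 0.03,"delta_pos": [-0.001,-0.001,0],"dr": [0,0,0]}], "force": 25}}

```text
clock: 2.75
ee_pos: [0.4687, 0.3114, 0.1984]
eef_rot: [0.001, 0.16, 0.987, 0.001]
wrist_force: [0.5, -0.1, -0.1]
grip_width: 0.0548
```

Request:
{"method": "arm_command", "body": {"series": [{"jaw": 0.03,"delta_pos": [0,0,0],"dr": [0,0,0]},{"jaw": 0.03,"delta_pos": [0,0,0],"dr": [0,0,0]},{"jaw": 0.03,"delta_pos": [0,0,0],"dr": [0,0,0]},{"jaw": 0.03,"delta_pos": [0,0,0],"dr": [0,0,0]},{"jaw": 0.03,"delta_pos": [0,0,0],"dr": [0,0,0]}]}}

```text
clock: 3.25
ee_pos: [0.4687, 0.3114, 0.1983]
eef_rot: [0.001, 0.16, 0.987, 0.001]
wrist_force: [0.5, 0.2, 0.8]
grip_width: 0.0457
```

Request:
{"method": "arm_command", "body": {"series": [{"jaw": 0.03,"delta_pos": [0,0,-0.03],"dr": [0,0,0]},{"jaw": 0.03,"delta_pos": [0,0,-0.06],"dr": [0,0,0]},{"jaw": 0.03,"delta_pos": [0,0,-0.1],"dr": [0,0,0]},{"jaw": 0.03,"delta_pos": [0,0,-0.13],"dr": [0,0,0]},{"jaw": 0.03,"delta_pos": [0,0,-0.13],"dr": [0,0,0]}]}}

```text
clock: 3.75
ee_pos: [0.47, 0.312, 0.3337]
eef_rot: [0.005, 0.16, 0.987, 0.004]
wrist_force: [1.0, -0.9, -0.9]
grip_width: 0.0457
```

```bash
python3 -c "
from h import *
go(.5578,-.0095,.325)"
```

```text
t 3.75 pos [0.47   0.312  0.3337] delta [-0.1848 -0.2774  0.0078] tiltfix(tool) [ 0.0085  0.0078 -0.    ] jawdir [0.316 0.949 0.008] F [ 0.98 -0.94 -0.87] w 0.0457
```

Request:
{"method": "arm_command", "body": {"series": [{"jaw": 0.03,"delta_pos": [-0.03,-0.045,0.0],"dr": [0.008,0.008,0]},{"jaw": 0.03,"delta_pos": [-0.055,-0.083,0.003],"dr": [0.008,0.008,0]},{"jaw": 0.03,"delta_pos": [-0.08,-0.12,0.005],"dr": [0.008,0.008,0]},{"jaw": 0.03,"delta_pos": [-0.107,-0.16,0.008],"dr": [0.008,0.008,0]},{"jaw": 0.03,"delta_pos": [-0.13,-0.195,0.008],"dr": [0.008,0.008,0]}]}}

```text
clock: 4.25
ee_pos: [0.5315, 0.0839, 0.3232]
eef_rot: [-0.001, 0.16, 0.987, -0.0]
wrist_force: [1.0, 0.6, -1.7]
grip_width: 0.0459
```

```bash
python3 -c "
from h import *
go(.5578,-.0095,.325)"
```

```text
t 4.25 pos [0.5315 0.0839 0.3232] delta [-0.0545 -0.0803 -0.0019] tiltfix(tool) [-0.0005 -0.0026  0.    ] jawdir [ 0.316  0.949 -0.001] F [ 0.97  0.62 -1.72] w 0.0459
```

Request:
{"method": "arm_command", "body": {"series": [{"jaw": 0.03,"delta_pos": [-0.025,-0.035,0.0],"dr": [0,-0.002,0]},{"jaw": 0.03,"delta_pos": [-0.045,-0.065,-0.002],"dr": [0,-0.002,0]},{"jaw": 0.03,"delta_pos": [-0.0545,-0.08,-0.002],"dr": [0,-0.002,0]},{"jaw": 0.03,"delta_pos": [-0.0545,-0.08,-0.002],"dr": [0,-0.002,0]},{"jaw": 0.03,"delta_pos": [-0.0545,-0.08,-0.002],"dr": [0,-0.002,0]}]}}

```text
clock: 4.75
ee_pos: [0.5575, -0.0087, 0.324]
eef_rot: [-0.001, 0.16, 0.987, 0.0]
wrist_force: [-0.7, 0.2, -2.3]
grip_width: 0.0457
```

```bash
python3 -c "
from h import *
go(.5578,-.0095,.325)
a=env.grab_frame('scene')[80:260,220:440,::-1];b=env.grab_frame('top')[120:260,220:400,::-1]
cv2.imwrite('pics/d.png',np.vstack([cv2.resize(a,(440,360)),cv2.resize(b,(440,240))[:240]]))
go(.5578,-.0095,.290)"
```

```text
t 4.75 pos [ 0.5575 -0.0087  0.324 ] delta [-0.0006 -0.0007 -0.001 ] tiltfix(tool) [-0.     -0.0026 -0.    ] jawdir [ 0.317  0.949 -0.   ] F [-0.66  0.22 -2.26] w 0.0457
t 4.85 pos [ 0.5574 -0.0078  0.3244] delta [-0.0009 -0.0015  0.0344] tiltfix(tool) [-0.0002 -0.002   0.    ] jawdir [ 0.315  0.949 -0.   ] F [-0.12  0.27 -2.05] w 0.0452
```

View pics/d.png

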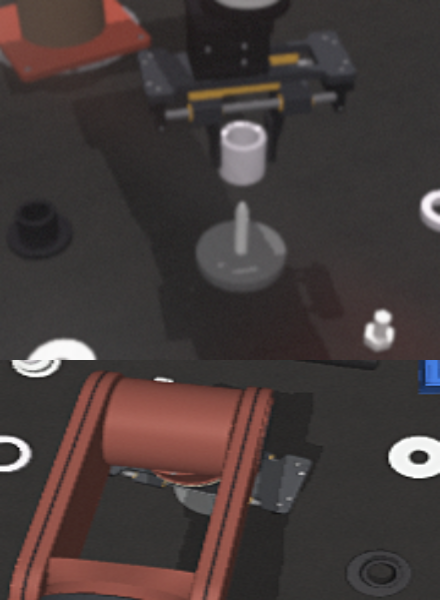

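The sleeve hangs over the post: at px (243,155), directly above the post at (241,225). Lowering.

Request:
{"method": "arm_command", "body": {"series": [{"jaw": 0.03,"delta_pos": [-0.001,-0.001,0.02],"dr": [0,-0.002,0]},{"jaw": 0.03,"delta_pos": [-0.001,-0.0015,0.035],"dr": [0,-0.002,0]},{"jaw": 0.03,"delta_pos": [-0.001,-0.0015,0.05],"dr": [0,-0.002,0]},{"jaw": 0.03,"delta_pos": [-0.001,-0.0015,0.07],"dr": [0,-0.002,0]},{"jaw": 0.03,"delta_pos": [-0.001,-0.0015,0.085],"dr": [0,-0.002,0]}]}}

```text
clock: 5.35
ee_pos: [0.5572, -0.0089, 0.2375]
eef_rot: [-0.001, 0.159, 0.987, -0.0]
wrist_force: [-0.1, 1.0, -1.8]
grip_width: 0.0453
```

```bash
python3 -c "
from h import *
a=env.grab_frame('scene')[80:260,220:440,::-1]
cv2.imwrite('pics/e.png',cv2.resize(a,(660,540)))
go(.5578,-.0095,.213)"
```

```text
t 5.4 pos [ 0.5561 -0.0089  0.2351] delta [-0.0019 -0.      0.0221] tiltfix(tool) [-0.001  -0.0054  0.    ] jawdir [ 0.314  0.949 -0.001] F [-1.48  0.3  -2.6 ] w 0.046
```

View pics/e.png

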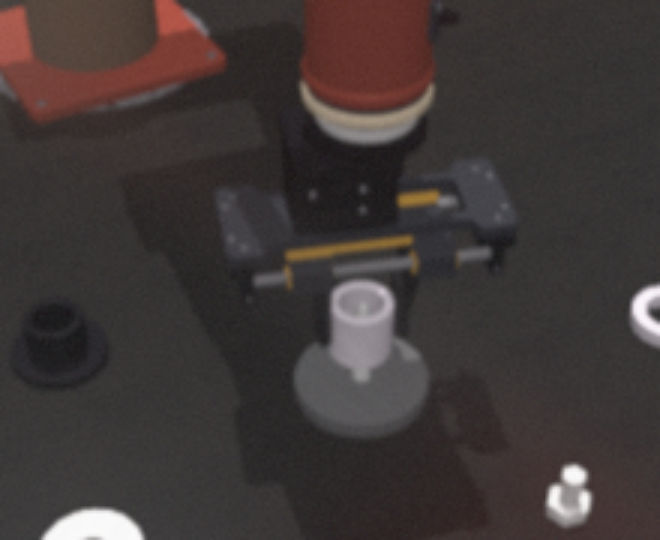

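The post shows inside the bore, at px (362,300) in the ring. Lowering slowly onto the base.

Request:
{"method": "arm_command", "body": {"series": [{"jaw": 0.03,"delta_pos": [-0.001,0,0.008],"dr": [0,-0.004,0]},{"jaw": 0.03,"delta_pos": [-0.001,0,0.014],"dr": [0,-0.004,0]},{"jaw": 0.03,"delta_pos": [-0.001,0,0.018],"dr": [0,-0.004,0]},{"jaw": 0.03,"delta_pos": [-0.001,0,0.021],"dr": [0,-0.004,0]},{"jaw": 0.03,"delta_pos": [-0.001,0,0.022],"dr": [0,-0.004,0]}]}}

```text
clock: 5.9
ee_pos: [0.5571, -0.0092, 0.2133]
eef_rot: [-0.001, 0.159, 0.987, -0.0]
wrist_force: [-2.7, -0.6, 5.0]
grip_width: 0.0454
```

Request:
{"method": "arm_command", "body": {"series": [{"jaw": 0.03,"delta_pos": [0,0,0.001],"dr": [0,0,0]},{"jaw": 0.03,"delta_pos": [0,0,0.001],"dr": [0,0,0]}]}}

```text
clock: 6.1
ee_pos: [0.5573, -0.0093, 0.2133]
eef_rot: [-0.0, 0.159, 0.987, -0.0]
wrist_force: [-3.2, -0.2, 4.7]
grip_width: 0.0457
```

Contact: +5 N against −2 N before, at the expected height. Releasing, with the jaws only to 65 mm.

Request:
{"method": "arm_command", "body": {"series": [{"jaw": 0.07,"delta_pos": [0,0,0],"dr": [0,0,0]},{"jaw": 0.07,"delta_pos": [0,0,0],"dr": [0,0,0]},{"jaw": 0.07,"delta_pos": [0,0,0],"dr": [0,0,0]},{"jaw": 0.07,"delta_pos": [0,0,0],"dr": [0,0,0]},{"jaw": 0.07,"delta_pos": [0,0,0],"dr": [0,0,0]}]}}

```text
clock: 6.6
ee_pos: [0.5573, -0.0093, 0.2133]
eef_rot: [-0.0, 0.159, 0.987, -0.0]
wrist_force: [0.6, -0.4, 0.2]
grip_width: 0.0689
```

Request:
{"method": "arm_command", "body": {"series": [{"jaw": 0.07,"delta_pos": [0,0,-0.02],"dr": [0,0,0]},{"jaw": 0.07,"delta_pos": [0,0,-0.05],"dr": [0,0,0]},{"jaw": 0.07,"delta_pos": [0,0,-0.085],"dr": [0,0,0]},{"jaw": 0.07,"delta_pos": [0,0,-0.11],"dr": [0,0,0]},{"jaw": 0.07,"delta_pos": [0,0,-0.11],"dr": [0,0,0]}]}}

```text
clock: 7.1
ee_pos: [0.559, -0.0094, 0.328]
eef_rot: [0.004, 0.159, 0.987, -0.0]
wrist_force: [0.5, -0.2, 0.8]
grip_width: 0.0699
```

```bash
python3 -c "
from h import *
go(.466,-.317,.32)"
```

```text
t 7.1 pos [ 0.559  -0.0094  0.328 ] delta [-0.0083 -0.3212  0.008 ] tiltfix(tool) [ 0.0003  0.0073 -0.    ] jawdir [0.314 0.949 0.   ] F [ 0.49 -0.24  0.82] w 0.0699
```

Request:
{"method": "arm_command", "body": {"series": [{"jaw": 0.07,"delta_pos": [-0.001,-0.05,0.0],"dr": [0,0.007,0]},{"jaw": 0.07,"delta_pos": [-0.002,-0.1,0.003],"dr": [0,0.007,0]},{"jaw": 0.07,"delta_pos": [-0.004,-0.15,0.005],"dr": [0,0.007,0]},{"jaw": 0.07,"delta_pos": [-0.005,-0.2,0.006],"dr": [0,0.007,0]},{"jaw": 0.07,"delta_pos": [-0.006,-0.25,0.008],"dr": [0,0.007,0]}]}}

```text
clock: 7.6
ee_pos: [0.4852, -0.2499, 0.319]
eef_rot: [-0.0, 0.159, 0.987, 0.0]
wrist_force: [1.6, -0.9, 1.2]
grip_width: 0.0699
```

```bash
python3 -c "
from h import *
go(.466,-.317,.32)"
```

```text
t 7.6 pos [ 0.4852 -0.2499  0.319 ] delta [-0.0028 -0.0697 -0.001 ] tiltfix(tool) [ 0.0007 -0.0004  0.    ] jawdir [0.314 0.949 0.001] F [ 1.62 -0.89  1.18] w 0.0699
```

Request:
{"method": "arm_command", "body": {"series": [{"jaw": 0.07,"delta_pos": [-0.002,-0.04,0.0],"dr": [0,0,0]},{"jaw": 0.07,"delta_pos": [-0.003,-0.06,0],"dr": [0,0,0]},{"jaw": 0.07,"delta_pos": [-0.003,-0.07,0],"dr": [0,0,0]},{"jaw": 0.07,"delta_pos": [-0.003,-0.07,0],"dr": [0,0,0]},{"jaw": 0.07,"delta_pos": [-0.003,-0.07,0],"dr": [0,0,0]}]}}

```text
clock: 8.1
ee_pos: [0.4662, -0.3164, 0.3184]
eef_rot: [-0.001, 0.159, 0.987, 0.001]
wrist_force: [-0.3, 0.3, 0.1]
grip_width: 0.0695
```

Run:
```python
from h import *
a=env.grab_frame('scene');b=env.grab_frame('top')
cv2.imwrite('pics/f.png',cv2.resize(a[120:270,80:440,::-1],(720,300)))
cv2.imwrite('pics/f_scene.png',a[:,:,::-1])
cv2.imwrite('pics/f2.png',cv2.resize(b[120:300,260:500,::-1],(720,540)))
# sleeve on base in both
hs=hull(a,(325,160,360,205),120); print(bb(hs))
P=np.vstack([ring(.5578,-.0095,z,.023) for z in(.015,.06)]); print('scene model',bb(proj('scene',P)).round(1))
go(.466,-.317,.1935)
```

```text
[325 181 350 204]
scene model [329.3 181.6 350.8 211. ]
t 8.2 pos [ 0.4665 -0.316   0.3187] delta [ 1.000e-04 -1.300e-03  1.252e-01] tiltfix(tool) [ 0.0013 -0.0009 -0.    ] jawdir [0.312 0.95  0.001] F [-0.25  0.12  0.23] w 0.0704
```

View pics/f.png

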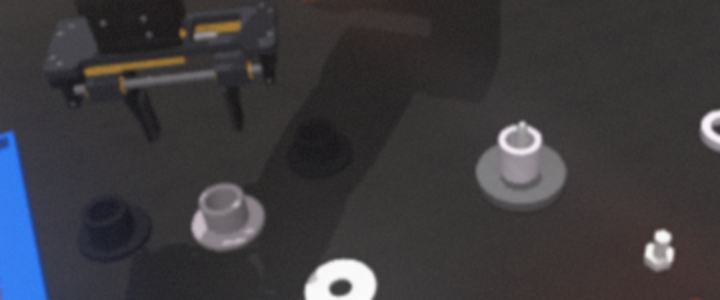

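View pics/f2.png

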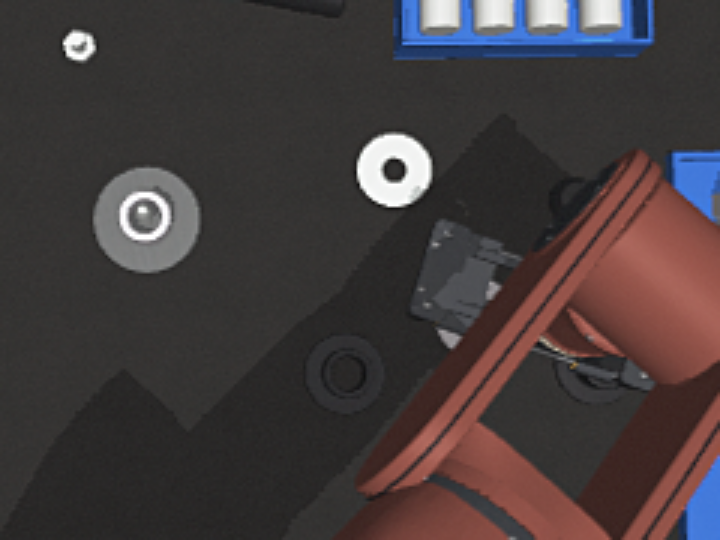

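The sleeve stands on the base with the post poking out of its bore (top crop, 146,215), which matches the model box. Lowering on the grey bush next.

Request:
{"method": "arm_command", "body": {"series": [{"jaw": 0.07,"delta_pos": [0,-0.001,0.04],"dr": [0,0,0]},{"jaw": 0.07,"delta_pos": [0,-0.001,0.075],"dr": [0,0,0]},{"jaw": 0.07,"delta_pos": [0,-0.001,0.1],"dr": [0.001,-0.001,0]},{"jaw": 0.07,"delta_pos": [0,-0.001,0.11],"dr": [0.001,-0.001,0]},{"jaw": 0.07,"delta_pos": [0,-0.001,0.11],"dr": [0.001,-0.001,0]}]}}

```text
clock: 8.7
ee_pos: [0.466, -0.3155, 0.2073]
eef_rot: [-0.001, 0.158, 0.988, 0.001]
wrist_force: [0.1, -0.2, -0.8]
grip_width: 0.0701
```

```bash
python3 -c "
from h import *
a=env.grab_frame('scene')
cv2.imwrite('pics/g.png',cv2.resize(a[130:270,100:300,::-1],(800,560)))
go(.466,-.317,.1935)"
```

```text
t 8.75 pos [ 0.4666 -0.3162  0.2089] delta [ 0.0003 -0.0009  0.0154] tiltfix(tool) [ 0.0005 -0.0002  0.    ] jawdir [0.311 0.95  0.001] F [ 0.74  0.37 -0.44] w 0.0699
```

View pics/g.png

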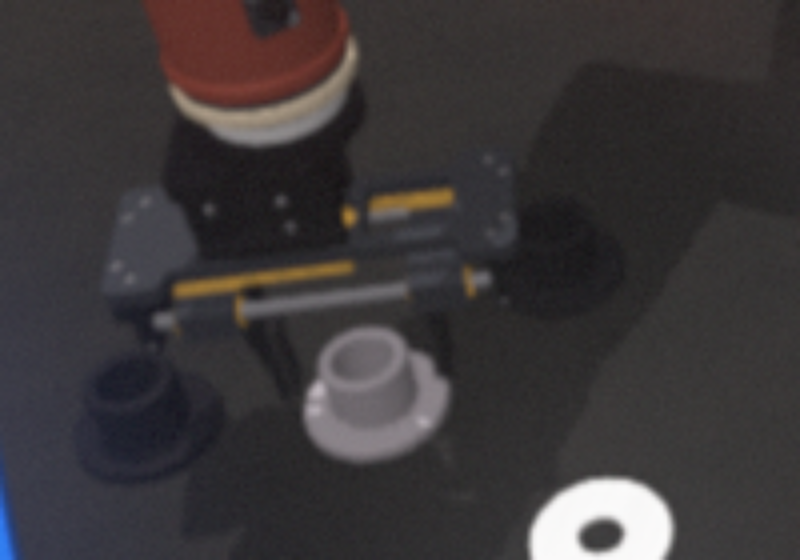

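The fingers straddle the hub, at px (365,370) of the crop. Going down the last 14 mm and closing.

Request:
{"method": "arm_command", "body": {"series": [{"jaw": 0.07,"delta_pos": [0,-0.001,0.007],"dr": [0,0,0]},{"jaw": 0.07,"delta_pos": [0,-0.001,0.014],"dr": [0,0,0]},{"jaw": 0.07,"delta_pos": [0,-0.001,0.014],"dr": [0,0,0]},{"jaw": 0.03,"delta_pos": [0,-0.001,0.014],"dr": [0,0,0]},{"jaw": 0.03,"delta_pos": [0,-0.001,0.014],"dr": [0,0,0]}], "force": 20}}

```text
clock: 9.25
ee_pos: [0.4664, -0.3173, 0.1953]
eef_rot: [0.0, 0.158, 0.987, 0.0]
wrist_force: [0.6, -0.0, -0.2]
grip_width: 0.0607
```

Request:
{"method": "arm_command", "body": {"series": [{"jaw": 0.03,"delta_pos": [0,0,0],"dr": [0,0,0]},{"jaw": 0.03,"delta_pos": [0,0,0],"dr": [0,0,0]},{"jaw": 0.03,"delta_pos": [0,0,0],"dr": [0,0,0]},{"jaw": 0.03,"delta_pos": [0,0,0],"dr": [0,0,0]},{"jaw": 0.03,"delta_pos": [0,0,0],"dr": [0,0,0]}]}}

```text
clock: 9.75
ee_pos: [0.4665, -0.3174, 0.1956]
eef_rot: [0.0, 0.158, 0.987, 0.0]
wrist_force: [-0.0, 0.8, 2.3]
grip_width: 0.0454
```

Gripped at 45.4 mm, against a 46 mm hub. Lifting.

Request:
{"method": "arm_command", "body": {"series": [{"jaw": 0.03,"delta_pos": [0,0,-0.03],"dr": [0,0,0]},{"jaw": 0.03,"delta_pos": [0,0,-0.065],"dr": [0,0,0]},{"jaw": 0.03,"delta_pos": [0,0,-0.105],"dr": [0,0,0]},{"jaw": 0.03,"delta_pos": [0,0,-0.125],"dr": [0,0,0]},{"jaw": 0.03,"delta_pos": [0,0,-0.13],"dr": [0,0,0]}]}}

```text
clock: 10.25
ee_pos: [0.4671, -0.3181, 0.3288]
eef_rot: [0.003, 0.158, 0.987, -0.002]
wrist_force: [0.6, 0.2, -0.7]
grip_width: 0.0454
```

```bash
python3 -c "
from h import *
go(.5574,-.0093,.325)"
```

```text
t 10.25 pos [ 0.4671 -0.3181  0.3288] delta [0.0104 0.3215 0.003 ] tiltfix(tool) [-0.0023  0.0058  0.    ] jawdir [ 0.312  0.95  -0.002] F [ 0.64  0.23 -0.74] w 0.0454
```

Request:
{"method": "arm_command", "body": {"series": [{"jaw": 0.03,"delta_pos": [0.002,0.045,0.0],"dr": [-0.002,0.005,0]},{"jaw": 0.03,"delta_pos": [0.003,0.09,0.0],"dr": [-0.002,0.005,0]},{"jaw": 0.03,"delta_pos": [0.005,0.14,0.001],"dr": [-0.002,0.005,0]},{"jaw": 0.03,"delta_pos": [0.006,0.19,0.002],"dr": [-0.002,0.005,0]},{"jaw": 0.03,"delta_pos": [0.007,0.235,0.003],"dr": [-0.002,0.005,0]}]}}

```text
clock: 10.75
ee_pos: [0.5333, -0.0903, 0.3233]
eef_rot: [-0.001, 0.158, 0.987, 0.0]
wrist_force: [0.8, -0.5, -0.8]
grip_width: 0.0459
```

```bash
python3 -c "
from h import *
go(.5574,-.0093,.325)"
```

```text
t 10.75 pos [ 0.5333 -0.0903  0.3233] delta [ 0.0023  0.0845 -0.0017] tiltfix(tool) [-0.     -0.0019  0.    ] jawdir [ 0.312  0.95  -0.   ] F [ 0.81 -0.48 -0.79] w 0.0459
```

Request:
{"method": "arm_command", "body": {"series": [{"jaw": 0.03,"delta_pos": [0.001,0.04,-0.002],"dr": [0,-0.002,0]},{"jaw": 0.03,"delta_pos": [0.002,0.07,-0.002],"dr": [0,-0.002,0]},{"jaw": 0.03,"delta_pos": [0.002,0.0845,-0.002],"dr": [0,-0.002,0]},{"jaw": 0.03,"delta_pos": [0.002,0.0845,-0.002],"dr": [0,-0.002,0]},{"jaw": 0.03,"delta_pos": [0.002,0.0845,-0.002],"dr": [0,-0.002,0]}]}}

```text
clock: 11.25
ee_pos: [0.5574, -0.01, 0.3243]
eef_rot: [-0.001, 0.158, 0.987, -0.0]
wrist_force: [-0.1, -0.2, -0.9]
grip_width: 0.0459
```

```bash
python3 -c "
from h import *
a=env.grab_frame('scene')
cv2.imwrite('pics/i.png',cv2.resize(a[80:260,220:440,::-1],(660,540)))
go(.5574,-.0093,.275)"
```

```text
t 11.3 pos [ 0.5574 -0.0105  0.3246] delta [0.0003 0.0012 0.0496] tiltfix(tool) [-0.0009 -0.0009  0.    ] jawdir [ 0.312  0.95  -0.001] F [-0.14  0.42 -1.26] w 0.0453
```

View pics/i.png

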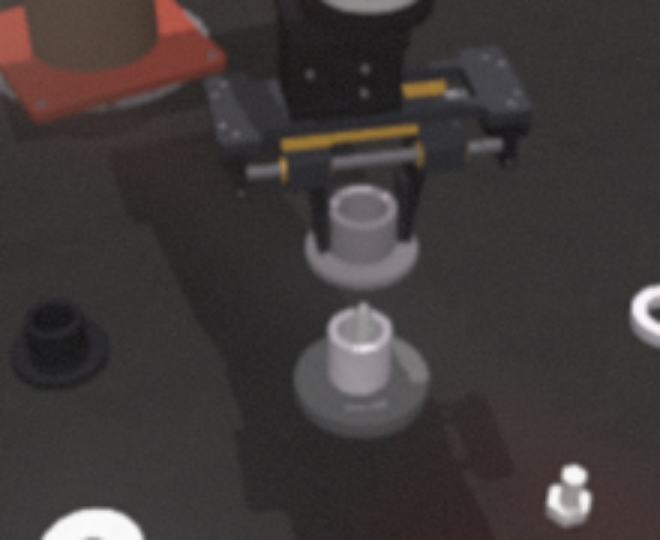

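The bush is level at px (362,240), above the sleeve at (360,350). Lowering to just above contact (TCP 0.2555 expected).

Request:
{"method": "arm_command", "body": {"series": [{"jaw": 0.03,"delta_pos": [0,0.001,0.015],"dr": [0,-0.001,0]},{"jaw": 0.03,"delta_pos": [0,0.001,0.03],"dr": [0,-0.001,0]},{"jaw": 0.03,"delta_pos": [0,0.001,0.045],"dr": [0,-0.001,0]},{"jaw": 0.03,"delta_pos": [0,0.001,0.056],"dr": [0,-0.001,0]},{"jaw": 0.03,"delta_pos": [0,0.001,0.06],"dr": [0,-0.001,0]}]}}

```text
clock: 11.8
ee_pos: [0.5567, -0.0097, 0.262]
eef_rot: [-0.002, 0.158, 0.987, -0.0]
wrist_force: [0.4, 0.7, -0.6]
grip_width: 0.0455
```

```bash
python3 -c "
from h import *
a=env.grab_frame('scene')
cv2.imwrite('pics/j.png',cv2.resize(a[110:230,270:410,::-1],(700,600)))
go(.5574,-.0093,.2555)"
```

```text
t 11.85 pos [ 0.5569 -0.0096  0.2623] delta [-0.0004  0.0005  0.0068] tiltfix(tool) [-0.0014 -0.0033  0.    ] jawdir [ 0.312  0.95  -0.001] F [-0.52  0.54 -0.43] w 0.0456
```

View pics/j.png

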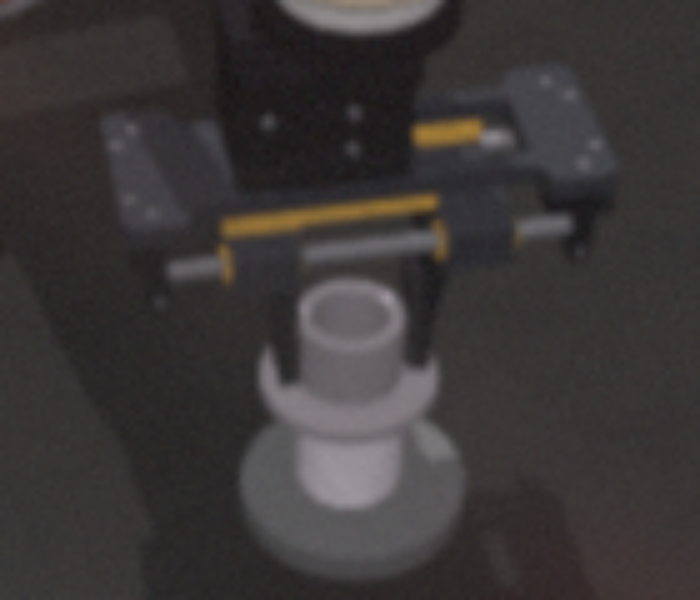

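The bush is aligned just above the sleeve, at px (350,400). Final 7 mm.

Request:
{"method": "arm_command", "body": {"series": [{"jaw": 0.03,"delta_pos": [0,0,0.003],"dr": [-0.001,-0.003,0]},{"jaw": 0.03,"delta_pos": [0,0,0.005],"dr": [-0.001,-0.003,0]},{"jaw": 0.03,"delta_pos": [0,0,0.006],"dr": [-0.001,-0.003,0]},{"jaw": 0.03,"delta_pos": [0,0,0.007],"dr": [-0.001,-0.003,0]},{"jaw": 0.03,"delta_pos": [0,0,0.007],"dr": [-0.001,-0.003,0]}]}}

```text
clock: 12.35
ee_pos: [0.557, -0.0096, 0.2556]
eef_rot: [0.0, 0.158, 0.987, -0.0]
wrist_force: [0.0, -0.1, -1.6]
grip_width: 0.0457
```

Request:
{"method": "arm_command", "body": {"series": [{"jaw": 0.03,"delta_pos": [0,0,0.001],"dr": [0,0,0]},{"jaw": 0.03,"delta_pos": [0,0,0.001],"dr": [0,0,0]}]}}

```text
clock: 12.55
ee_pos: [0.5573, -0.0096, 0.2556]
eef_rot: [0.001, 0.158, 0.987, -0.0]
wrist_force: [-3.4, -0.1, 4.6]
grip_width: 0.0462
```

Contact at the expected height. Releasing.

Request:
{"method": "arm_command", "body": {"series": [{"jaw": 0.07,"delta_pos": [0,0,0],"dr": [0,0,0]},{"jaw": 0.07,"delta_pos": [0,0,0],"dr": [0,0,0]},{"jaw": 0.07,"delta_pos": [0,0,0],"dr": [0,0,0]},{"jaw": 0.07,"delta_pos": [0,0,0],"dr": [0,0,0]},{"jaw": 0.07,"delta_pos": [0,0,0],"dr": [0,0,0]}]}}

```text
clock: 13.05
ee_pos: [0.5572, -0.0097, 0.2554]
eef_rot: [0.0, 0.158, 0.987, -0.0]
wrist_force: [-0.5, 1.1, -0.4]
grip_width: 0.0688
```

Request:
{"method": "arm_command", "body": {"series": [{"jaw": 0.07,"delta_pos": [0,0,-0.02],"dr": [0,0,0]},{"jaw": 0.07,"delta_pos": [0,0,-0.05],"dr": [0,0,0]},{"jaw": 0.07,"delta_pos": [0,0,-0.09],"dr": [0,0,0]},{"jaw": 0.07,"delta_pos": [0,0,-0.12],"dr": [0,0,0]},{"jaw": 0.07,"delta_pos": [0,0,-0.12],"dr": [0,0,0]}]}}

```text
clock: 13.55
ee_pos: [0.5587, -0.0098, 0.3812]
eef_rot: [0.005, 0.158, 0.987, -0.0]
wrist_force: [0.3, 0.3, 0.8]
grip_width: 0.07
```

Request:
{"method": "arm_command", "body": {"series": [{"jaw": 0.07,"delta_pos": [0,-0.05,0],"dr": [0,0,0]},{"jaw": 0.07,"delta_pos": [0,-0.1,0],"dr": [0,0,0]},{"jaw": 0.07,"delta_pos": [0,-0.15,0],"dr": [0,0,0]},{"jaw": 0.07,"delta_pos": [0,-0.2,0],"dr": [0,0,0]},{"jaw": 0.07,"delta_pos": [0,-0.2,0],"dr": [0,0,0]}]}}

```text
clock: 14.05
ee_pos: [0.4942, -0.2046, 0.38]
eef_rot: [0.005, 0.161, 0.987, -0.001]
wrist_force: [-0.4, 0.7, -0.3]
grip_width: 0.0701
```

Run:
```python
from h import *
a=env.grab_frame('scene');b=env.grab_frame('top')
cv2.imwrite('pics/k.png',np.hstack([cv2.resize(a[140:240,290:390,::-1],(400,400)),cv2.resize(b[145:245,260:360,::-1],(400,400))]))
for n in('scene','top'):
  for z,r in((.06,.038),(.1,.023)): print(n,z,bb(proj(n,ring(.5574,-.0095,z,r))).round(1)-np.array([290,140]*2 if n=='scene' else [260,145]*2))
print(env.get_obs()['wrist_force'],env.get_obs()['clock'],env.get_obs()['ee_pos'])
```

```text
scene 0.06 [32.3 37.  67.8 60.9]
scene 0.1 [39.3 27.3 61.5 41.8]
top 0.06 [33.1 31.8 61.4 59.8]
top 0.1 [37.4 35.1 55.2 52.7]
[-0.59506833  0.47613765 -0.31193888] 14.15 [ 0.49557985 -0.20083322  0.37996211]
```

View pics/k.png

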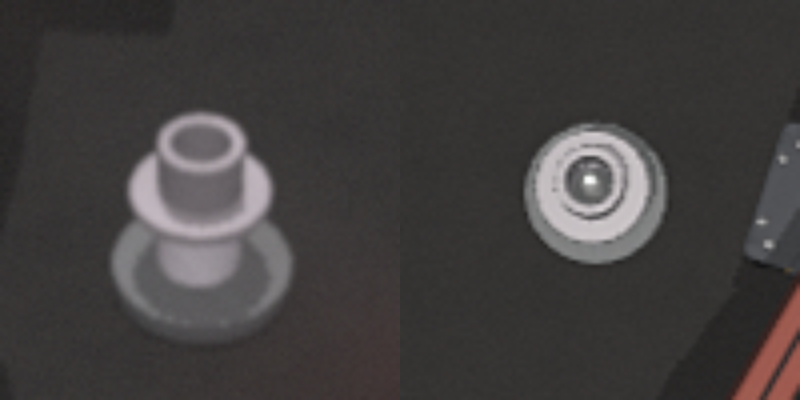

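The bush rests flange down on the sleeve, level and concentric. In the left view the flange spans (130–272) and the hub top is at (202,143), both matching the model. In the right view the post shows in the bore at (590,180). Nothing touches the stack.

```bash
python3 -c "
from plant import env
print(env.sign_off())"
```

```text
the job is handed in; nothing more can be done
None
```

The kit is loaded and handed in at about 14 s of the 54 s allowed. I put the sleeve over the post onto the base and released it, then set the grey bush on top of it, flange down, and let go.

- **Contact:** both parts touched down at the expected heights, at about 5 N. The gripper was about 0.2 m clear of the stack at hand-in.
- **Final pictures:** both cameras show the stack upright and centred. The bush's flange and hub are within about 1 px of where they should be, and the post shows inside the bore.
- **Disagreements:** one automatic check of the sleeve's outline also picked up part of the base, so I confirmed the sleeve by eye instead. My first estimate of the spindle's position differed by about 8 mm between the cameras because of a cropping error. After redoing it, they agreed to about 2 mm.

The ring, the washer and the black look-alikes were not touched.

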